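# Stop the shaker, square the rack, reset the stop

## Robot

A 7-joint arm with a two-finger parallel gripper is mounted at the origin on the work surface. World frame = base frame: x ahead of the robot, y to its left, z up, the work surface at z = 0. Lengths are in mm, angles in rad, forces in N, time in s.
With the tool pointing down it reaches from about 400 to 875 mm from the base axis. Payload 19.3 kg.
Tool frame: the origin (TCP) lies between the finger pads; the fingertips stand 11 mm ahead of it and the grasp point (between the pads) lies 8 mm behind it; z points along the fingers, y is the direction in which the jaws open and shut (so a half turn about z gives the same grasp; the last joint's range is limited). The gripper opens to 85 mm and grips with 20 to 120 N. Pads are 22 mm wide; open, the fingers measure 114 mm over their backs; the gripper's body (76 mm by 85 mm) begins 54 mm behind the grasp point. The pads swing forward as they close: fully open they stand 13 mm farther back than shut.
Start: joints at [1.091, 0.521, -0.036, 1.599, 0.021, 1.021, -0.113], TCP at [248.988, -573.254, 242.291] pointing down, gripper open.
Joint ranges: [-2.91, 2.91], [-0.3, 2.13], [-1.5, 1.42], [0.17, 2.43], [-1.26, 4.41], [0.16, 1.93], [-2.52, 2.52]. Speed limits (rad/s): [1.89, 1.89, 2.39, 2.39, 3.01, 3.01, 3.01].

## Interface

Orientations are given as a unit quaternion [w, x, y, z].
In Python, from station import * gives the robot as it stands. The module is installed in compiled form; this text tells all that it offers.
- The arm moves only by the tool drive_tool, never from a script. Its argument "series" is a list of rows, each a list of 5 numbers: the opening, from 0 (shut) to 1 (fully open), then the shift along the tool's x, y, z each as a share of 40 cm, from -1 to 1, then the turn about the tool's z as a share of 2 pi rad, from -1 to 1. A call has 1 to 5 rows; each row shifts and turns the commanded pose from where the row before left it, along the tool's axes as they then stand; what a row does not reach is not made up. A row lasts 1/10 s, in which the tool goes at most 50 mm and 8.59 degrees, less where a joint would pass 70% of its speed; a pose out of reach is approached as far as the arm can. A call with a number of a shift or a turn outside -1 to 1 is refused whole. A call with a gripper value outside its range is refused whole. The fingers move at their own pace and stop on an object; the grip force is fixed at half the most. Time passes only in rows, so rows that do not move let the fingers close. It gives the time, the measured TCP pose, the force and the opening at its end, in the units of the state.
- read_state(): the state, without advancing time (a new reading comes with each control period).
- snapshot(name): name is "side" or "top"; returns a dict with "frame" (384x512x3 uint8, red, green, blue), "vfov" (degrees; the focal length in pixels is half the picture's height over the tangent of half this angle, whatever the lens; pixels are square), "cx", "cy" (the principal point, pixels), "eye" and "rotation" of the camera in the world. Camera axes: x right, y up, looking along -z (the intrinsics and any distortion apply to the point x, -y, -z); pixel columns grow to the right and rows downward; lengths in mm; the calibration is good to about 2 mm. A picture is of the moment at which its call begins. There is no depth.
- hand_in(): hands the job in, once; it reports no verdict.
The state is a dict: "time": time; "qpos": joint angles; "joint_velocities": joint speeds; "joint_torque": joint torques, N m; "position": TCP position; "eef_rot": TCP orientation; "force": force on the tool from outside, world axes, zero at the start; "ft_torque": the same for the moment, N m; "finger_gap": finger opening in mm.
Only numpy, scipy, OpenCV 4.12 (cv2) and the standard library are available. Lean on these libraries where they do the work, as an engineer would, in place of code of your own. Each camera call takes 0.05 s, during which the arm holds its last target.

## Task

Press the shaker's big mushroom stop button until it latches down, and only then push the sample rack on the shaker deck squarely home against both of the deck's stop bars, keeping it flat on the deck. With the rack in place, twist the mushroom clockwise so that it springs fully back up, and leave the rack home against the bars. Do not shift or tip the bottle, the carton or the jar.

Things in the scene. Friction and masses are not known exactly. Their poses are not given: they have to be found in the camera images.
- stop_box: Stop station, a grey sloping desk enclosure fixed to the bench, 150 x 150 mm in plan, 35 mm high at its low edge (-x of its frame) and 140 mm at the high edge (+x). Its sloping face rises towards its +x, so the button's axis leans 35 degrees from vertical towards its -x. Origin at the centre of the underside, z up. A steel collar (diameter 74 mm, 11 mm high) stands in the middle of the face, 88 mm above the bench; the button comes out of it.
- stop_top (a point): Centre of the top of the grip bar on the mushroom button (moves with the button). Its z axis points out along the button's axis, its x axis runs along the grip bar (up the slope when untwisted). The black grip bar is 52 mm long, 15 mm thick and stands 20 mm above the domed grey mushroom cap, which is 64 mm in diameter and 18 mm thick. With the button up this point is 66 mm above the sloping face along the axis.
- stop_press (a joint): How far the button is pushed in along its axis, m: 0 is fully up, 0.012 is the hard end. Spring: about 6 N at the start to about 14 N at the end. Past 0.010 an inner catch clicks in and holds the button at about 0.0095 when let go. It stays down until twisted.
- stop_twist (a joint): Twist of the mushroom about its axis, rad, 0 at rest, growing clockwise as seen looking at the button from outside (a negative turn about stop_top's z), hard end at 1.0. With the button latched, beyond about 0.65 the catch lets go and the spring drives the button up (if it is gripped, let it rise about 10 mm along the axis while still twisted, or let go of it). A weak spring, at most 0.08 N m, slowly turns the head back to 0 when released.
- shaker: Orbital shaker standing still, fixed to the bench: white case 250 (x) x 240 (y) mm with an aluminium deck of the same size, deck top 75 mm above the bench. Two plain steel stop bars, 8 mm thick and 18 mm high, stand on the deck: the far one with its face at x = +105 mm (y from -80 to +90 mm), the side one with its face at y = +100 mm (x from 0 to +100 mm). Origin at the centre of the underside, z up.
- stops_corner (a point): Point on the deck's surface where the planes of the two stop bars' inner faces meet; axes as the shaker's. The rack belongs on the -x, -y side of it.
- rack: Loose aluminium sample block with rows of round wells, 80 (x) x 120 (y) x 45 (z) mm, about 0.55 kg, lying on the deck about 15 to 75 mm short of the bars and up to 13 degrees askew. Origin at the centre of its underside. Home, its +x face lies against the far bar and its +y face against the side bar.
- rack_corner (a point): Bottom corner of the rack at its +x, +y edges (40 mm and 60 mm from its origin); home, it coincides with stops_corner.
- bottle: Bystander: amber bottle, diameter 86 mm, 170 mm tall, origin at the centre of the underside.
- carton: Bystander: cardboard carton 80 x 120 x 70 mm, origin at the centre of the underside.
- jar: Bystander: white jar, diameter 76 mm, 90 mm tall, origin at the centre of the underside.
Not all that is in view belongs to the job. What is shaped like the rack but yellow is not meant.

How it is judged:
By the outcome, as a careful person would: the job done as asked, in the order asked, and still so for the second after the job is handed in, with the robot touching nothing.
It also fails if it takes over 72 s, if anything falls off the work surface, if the arm or the gripper's body presses on something with over 40 N, if the wrist force passes 120 N, or if a joint passes its speed limit or range.

## Working session

There is one attempt and no reset: what is moved stays moved. The work goes in short steps, Python scripts to look and compute and a tool call to move; the robot and the scene stay as the last step left them, time stands still between calls to the robot, and variables do not carry over. Pictures are saved under pics/ and viewed, and the job is handed in when it is done.

Besides the shell and the picture viewer there is one more tool, called after "Request:" by a JSON object that holds its "op" and its "data", one argument or row to a line. drive_tool: Moves the arm, as the interface text tells. Shift numbers are shares of 40 cm and turn numbers shares of 2 pi rad, none past 1 either way. Its arguments: {"type":"object","properties":{"series":{"type":"array"}},"required":["series"]}

```bash
mkdir -p pics; ls
python3 - <<'E'
from station import *
import cv2
s=read_state(); print(s)
for n in("side","top"):
    d=snapshot(n); cv2.imwrite(f"pics/{n}0.png",d["frame"][:,:,::-1]); print({k:v for k,v in d.items() if k!="frame"})
E
```

```text
pics
{'time': 0.0, 'qpos': array([ 1.09079462,  0.52202272, -0.03631925,  1.59999509,  0.02120451,
        1.02112785, -0.11282634]), 'joint_velocities': array([ 8.87064419e-04, -7.05005675e-04,  6.45972564e-05, -1.93480397e-04,
       -1.02882522e-04, -5.66125662e-04, -4.59509913e-05]), 'joint_torque': array([ 1.76414833e-03, -9.27122927e+01,  1.98031202e+00, -3.69936025e+01,
        1.78925134e-02,  8.05523247e-03, -1.59883057e-04]), 'position': array([ 248.84622912, -572.96387   ,  241.72503012]), 'eef_rot': array([-5.60536224e-04,  9.79085193e-01,  2.03449856e-01, -1.63635865e-04]), 'force': array([-0.24098305, -0.00620317, -0.32129575]), 'ft_torque': array([-0.06662637,  0.02094903, -0.0096408 ]), 'finger_gap': 85.46932788788267}
{'vfov': 52.0292854197561, 'cx': 252.0135459256213, 'cy': 192.78533878000837, 'eye': array([150.27852684, 561.96275838, 978.38589433]), 'rotation': array([-0.29832624, -0.12058122,  0.34288211,  0.88254942])}
{'vfov': 45.51679831307662, 'cx': 259.07543166428246, 'cy': 188.6067250123825, 'eye': array([ 414.22608795,  -45.3676072 , 1435.41328144]), 'rotation': array([ 0.71542335,  0.04545604, -0.06528647, -0.69414757])}
```

View pics/side0.png

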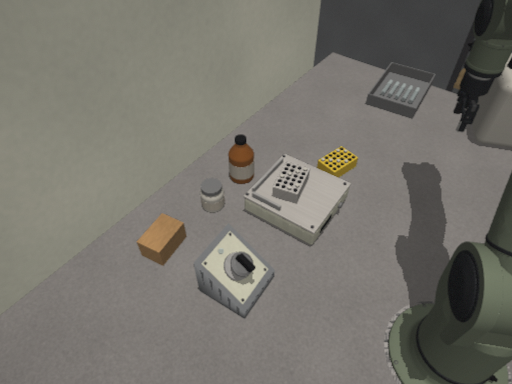

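View pics/top0.png

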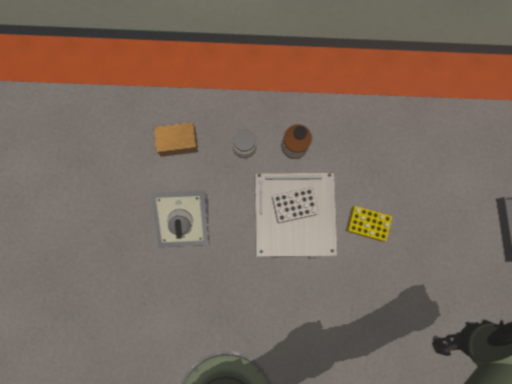

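```bash
cat > h.py <<'E'
import numpy as np, cv2
from scipy.spatial.transform import Rotation as R
CAM={'side':dict(vfov=52.0292854197561,cx=252.0135459256213,cy=192.78533878000837,eye=np.array([150.27852684,561.96275838,978.38589433]),q=[-0.29832624,-0.12058122,0.34288211,0.88254942]),
'top':dict(vfov=45.51679831307662,cx=259.07543166428246,cy=188.6067250123825,eye=np.array([414.22608795,-45.3676072,1435.41328144]),q=[0.71542335,0.04545604,-0.06528647,-0.69414757])}
for c in CAM.values():
    c['f']=192/np.tan(np.radians(c['vfov']/2)); w,x,y,z=c['q']; c['R']=R.from_quat([x,y,z,w]).as_matrix()
def proj(n,P):
    c=CAM[n]; p=(np.atleast_2d(P)-c['eye'])@c['R']
    return np.stack([c['cx']+c['f']*p[:,0]/-p[:,2], c['cy']-c['f']*p[:,1]/-p[:,2]],1)
def ray(n,u,v):
    c=CAM[n]; return c['R']@np.array([(u-c['cx'])/c['f'],-(v-c['cy'])/c['f'],-1.])
def atz(n,u,v,z):
    d=ray(n,u,v); e=CAM[n]['eye']; return e+d*(z-e[2])/d[2]
def crop(fr,x0,y0,w,h,k,name):
    im=cv2.resize(fr[y0:y0+h,x0:x0+w,::-1],None,fx=k,fy=k,interpolation=cv2.INTER_CUBIC)
    for x in range((x0+9)//10*10,x0+w,10):
        cv2.line(im,((x-x0)*k,0),((x-x0)*k,6),(0,0,255),1)
        if x%20==0: cv2.putText(im,str(x),((x-x0)*k,18),0,.4,(0,0,255),1)
    for y in range((y0+9)//10*10,y0+h,10):
        cv2.line(im,(0,(y-y0)*k),(6,(y-y0)*k),(0,0,255),1)
        if y%20==0: cv2.putText(im,str(y),(8,(y-y0)*k),0,.4,(0,0,255),1)
    cv2.imwrite('pics/'+name,im)
E
python3 - <<'E'
from h import *
t=cv2.imread('pics/top0.png')[:,:,::-1]; s=cv2.imread('pics/side0.png')[:,:,::-1]
crop(t,145,115,200,150,4,'t1.png'); crop(s,185,145,180,135,4,'s1.png')
E
```

```text
(no output)
```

View pics/t1.png

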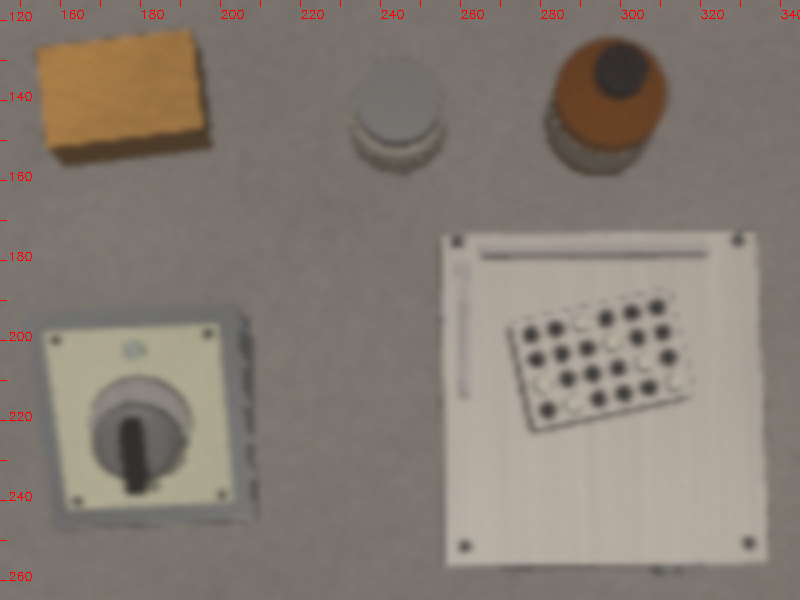

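View pics/s1.png

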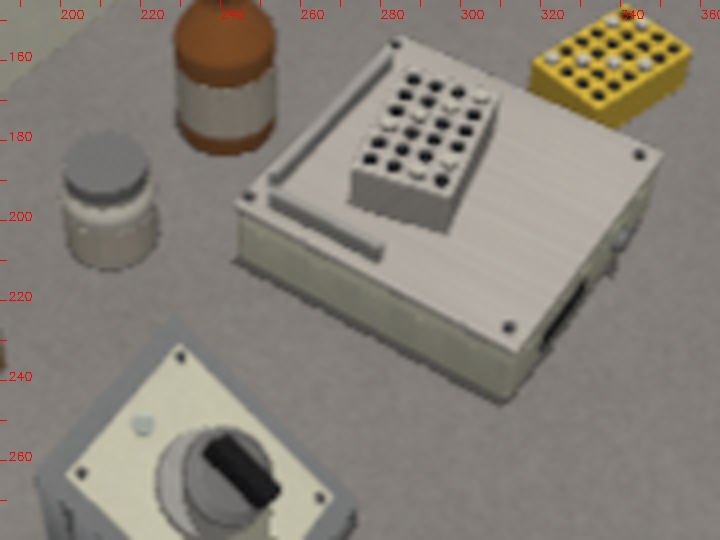

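```bash
cat > fit.py <<'E'
from h import *
from scipy.optimize import least_squares
def place(p,P):
    P=np.array(P,float); c,s=np.cos(p[2]),np.sin(p[2])
    return np.stack([p[0]+c*P[:,0]-s*P[:,1],p[1]+s*P[:,0]+c*P[:,1],P[:,2]],1)
def fit(obs,p0):
    def f(p):
        return np.concatenate([(proj(n,place(p,P))-uv).ravel() for n,(P,uv) in obs.items()])
    r=least_squares(f,p0,loss='soft_l1'); return r.x,f(r.x)
sh={'top':([[125,120,75],[125,-120,75],[-125,-120,75],[-125,120,75]],np.array([[255.5,173.5],[334.5,173],[336.7,256.3],[256.5,256.3]])),
'side':([[125,120,75],[125,-120,75],[-125,-120,75],[-125,120,75]],np.array([[244,196],[284,154],[350.7,183],[314.3,233]]))}
rk={'top':([[40,60,45+75],[40,-60,120],[-40,-60,120],[-40,60,120]],np.array([[272,197],[311.5,187],[318,213.5],[278.3,222.5]])),
'side':([[40,60,120],[40,-60,120],[-40,-60,120],[-40,60,120]],np.array([[273,187.5],[286,160.5],[309.5,168.5],[297.8,197]]))}
sb={'top':([[75,75,140],[75,-75,140],[-75,75,35],[-75,-75,35]],np.array([[154,193],[205,191.5],[159,246.5],[208.5,244.5]]))}
if __name__=='__main__':
  for n,o,p0 in(('shaker',sh,[500,-100,0]),('rack',rk,[500,-100,.2]),('box',sb,[450,150,0])):
    x,r=fit(o,p0); print(n,x.round(3),r.round(1))
    if n=='box':
        P=place(x,[[-37.9,0,141.6],[-52.8,0,120.4-0],[-37.9-26*.819,0,141.6-26*.574],[-37.9+26*.819,0,141.6+26*.574]]); print(P,proj('top',P),proj('side',P))
E
python3 fit.py
python3 - <<'E'
from h import *
s=cv2.imread('pics/side0.png')[:,:,::-1]
crop(s,190,225,90,90,6,'s2.png');
t=cv2.imread('pics/top0.png')[:,:,::-1]; crop(t,150,185,70,65,8,'t2.png')
E
```

```text
shaker [ 5.56210e+02 -1.92171e+02  3.90000e-02] [-0.4 -0.2 -0.5 -0.1  0.4 -0.4 -0.5  0.5 -0.5 -0.4  0.7 -0.8  0.7  0.1
  0.1 -0.2]
rack [ 5.78465e+02 -1.84451e+02  2.62000e-01] [-0.5 -0.8 -0.2 -0.   0.2 -0.  -0.3  0.5 -0.2 -0.4 -0.   1.3  0.6 -0.1
  0.4 -2.5]
box [5.28056e+02 1.44518e+02 5.50000e-02] [-1.4 -0.6  0.5 -0.3  0.   0.2  0.4  0.9]
[[490.21249738 142.4469214  141.6       ]
 [475.3347612  141.63269419 120.4       ]
 [468.95031521 141.28328688 126.676     ]
 [511.47467956 143.61055592 156.524     ]] [[178.99367465 231.48873206]
 [180.05298491 237.2029961 ]
 [179.74255681 239.3574687 ]
 [178.23133717 223.47861621]] [[249.19274362 260.75806551]
 [254.16955811 268.21425677]
 [256.27336884 268.11016954]
 [242.07266789 253.3649984 ]]
```

View pics/s2.png

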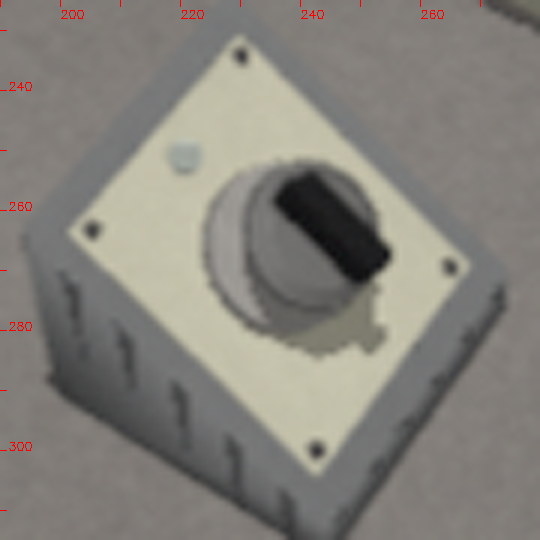

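View pics/t2.png

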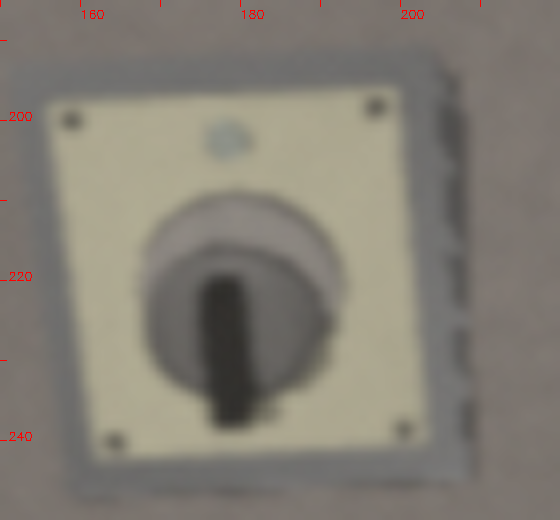

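```bash
cat > fit2.py <<'E'
from fit import *
C=[[75,75,140],[75,-75,140],[-75,75,35],[-75,-75,35]]
sb={'top':(C,np.array([[150,193.5],[203.5,191.5],[158.,247.5],[207,245]])),'side':(C,np.array([[193,263],[229.5,226.5],[243,312],[271.5,269]]))}
# bar geometry
a=np.radians(35); ex=np.array([np.cos(a),0,np.sin(a)]);ez=np.array([-np.sin(a),0,np.cos(a)]);ey=np.array([0,1.,0]);O=np.array([0,0,87.5])
def btn(x,y,h): return O+x*ex+y*ey+h*ez
bt=[btn(i*26,j*7.5,66) for i,j in((1,1),(1,-1),(-1,-1),(-1,1))]
if __name__=='__main__':
    x,r=fit(sb,[530,144,.05]); print(x.round(3),r.round(1))
    for n in('top','side'):
        im=cv2.imread(f'pics/{n}0.png'); k=8
        x0,y0=(145,185) if n=='top' else (188,222)
        im=cv2.resize(im[y0:y0+(66 if n=='top' else 92),x0:x0+92],None,fx=k if n=='top' else 6,fy=k if n=='top' else 6,interpolation=cv2.INTER_CUBIC); kk=k if n=='top' else 6
        def poly(P,col):
            uv=((proj(n,place(x,P))-[x0,y0]+.5)*kk).astype(int); cv2.polylines(im,[uv.reshape(-1,1,2)],True,col,1)
        poly([C[0],C[1],C[3],C[2]],(0,0,255)); poly(bt,(0,255,0))
        th=np.linspace(0,2*np.pi,40)
        poly([btn(32*np.cos(t),32*np.sin(t),37) for t in th],(255,0,0)); poly([btn(37*np.cos(t),37*np.sin(t),11) for t in th],(255,255,0))
        cv2.imwrite(f'pics/ov_{n}.png',im)
    print(place(x,[btn(0,0,66),btn(-26,0,66),btn(26,0,66),btn(26,0,46),btn(-26,0,46),btn(-32,0,40)]).round(1))
E
python3 fit2.py
```

```text
[5.28055e+02 1.50440e+02 7.00000e-02] [ 0.1 -0.8 -0.5 -0.7 -0.5 -0.5  0.3 -0.1  0.5 -0.1 -0.8 -3.4  1.2  1.1
  3.3  1.2]
[[490.3 147.8 141.6]
 [469.  146.3 126.7]
 [511.5 149.3 156.5]
 [523.  150.1 140.1]
 [480.5 147.1 110.3]
 [479.  147.  101.9]]
```

```bash
python3 -c "
import cv2,numpy as np
a=cv2.imread('pics/ov_top.png');b=cv2.imread('pics/ov_side.png');print(a.shape,b.shape)
a=a[:,:480]
a=cv2.resize(a,(400,440));b=cv2.resize(b,(400,400));b=cv2.copyMakeBorder(b,0,40,0,0,0);cv2.imwrite('pics/ov1.png',np.hstack([a,b]))"
```

```text
(528, 736, 3) (552, 552, 3)
```

View pics/ov1.png

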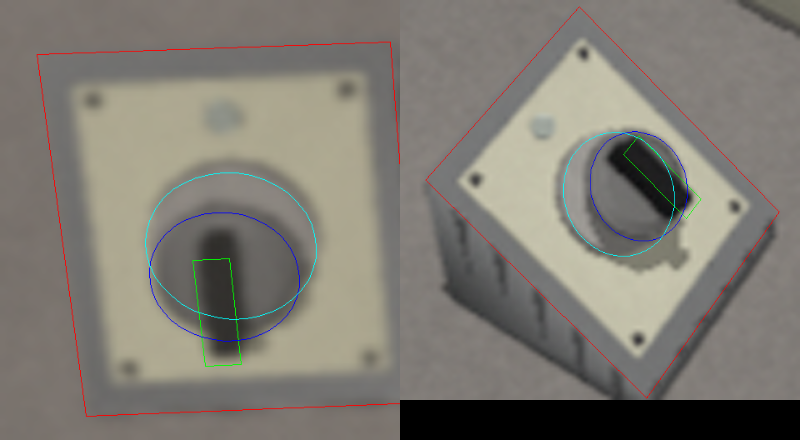

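Run:
```python
from fit2 import *
top=np.array([[157.5,200.2],[196,198.6],[163,240.8],[199.3,239.2]]); side=np.array([[203.7,263.2],[228.3,234.5],[240.7,300.2],[262.7,269.4]])
bar={'top':([(-26,7.5),(-26,-7.5)],[[176.3,239],[180.8,238.6]]),'side':([(26,-7.5),(-26,-7.5)],[[241,253.5],[253.7,267.3]])}
def f(p,sep=False):
    P=place(p[:3],[btn(i*p[3],j*p[4],0) for i,j in((1,1),(1,-1),(-1,1),(-1,-1))])
    r=[(proj('top',P)-top).ravel(),(proj('side',P)-side-p[5:7]).ravel()]
    for n,o in (('top',0),('side',p[5:7])):
        r.append((proj(n,place(p[:3],[btn(i,j,66) for i,j in bar[n][0]]))-np.array(bar[n][1])-o).ravel())
    return np.concatenate(r+[p[5:7]*.5])
r=least_squares(f,[528,147,.05,70,60,0,0],loss='soft_l1');print(r.x.round(3),f(r.x).round(1))
print(place(r.x[:3],[btn(0,0,66)]))
```

```text
[5.27746e+02 1.51268e+02 7.60000e-02 6.79660e+01 5.41190e+01 1.76400e+00
 2.83000e-01] [ 0.5 -0.2 -0.1 -0.2  0.4 -0.5  0.3 -0.6 -0.3  0.4 -0.1  0.   0.   0.2
  0.3  0.2 -1.2  0.5 -0.3  0.6 -0.5 -0.8  1.2 -0.1  0.9  0.1]
[[489.99843147 148.40207103 141.56403492]]
```

Request:
{"op": "drive_tool", "data": {
  "series": [
    [1,0,0,0,0.0178],
    [1,0,0,0,0.0178],
    [1,0,0,0,0.0178]
  ]
}}

```text
time: 0.4
position: [248.9, -573.1, 242.0]
eef_rot: [-0.0, 0.999, 0.035, -0.0]
force: [0.5, -0.3, 0.5]
finger_gap: 85.2
```

```bash
cat > go.py <<'E'
import sys
from h import *
from station import read_state
def pose():
    s=read_state(); p=s['position']; w,x,y,z=s['eef_rot']; M=R.from_quat([x,y,z,w]).as_matrix()
    return s,p,M
def to(t):
    s,p,M=pose(); d=M.T@(np.array(t)-p); n=np.linalg.norm(d)
    print('t',round(s['time'],2),'pos',p.round(1),'yaw',round(np.degrees(np.arctan2(M[1,0],M[0,0])),2),'tilt',M[2].round(3),'F',s['force'].round(1),'gap',round(s['finger_gap'],1))
    print('tool d mm',d.round(1),'share',(d/400).round(4),'rows',n/50)
if __name__=='__main__': to([float(v) for v in sys.argv[1:4]])
E
python3 go.py 440 -300 240
```

```text
t 0.4 pos [ 248.9 -573.1  242. ] yaw 3.98 tilt [-0.    -0.001 -1.   ] F [ 0.5 -0.3  0.5] gap 85.2
tool d mm [ 209.7 -259.2    2.1] share [ 0.5241 -0.6479  0.0052] rows 6.667232167040131
```

Request:
{"op": "drive_tool", "data": {
  "series": [
    [0,0.075,-0.0925,0,0],
    [0,0.075,-0.0925,0,0],
    [0,0.075,-0.0925,0,0],
    [0,0.075,-0.0925,0,0],
    [0,0.075,-0.0925,0,0]
  ]
}}

```text
time: 0.9
position: [385.5, -375.9, 242.2]
eef_rot: [-0.0, 0.999, 0.037, -0.0]
force: [1.6, 0.1, -0.1]
finger_gap: 12.6
```

Request:
{"op": "drive_tool", "data": {
  "series": [
    [0,0.075,-0.0925,0,0],
    [0,0.075,-0.0925,0,0],
    [0,0,0,0,0]
  ]
}}

```text
time: 1.2
position: [442.8, -293.7, 242.2]
eef_rot: [-0.001, 0.999, 0.041, 0.001]
force: [-1.1, -0.5, 0.4]
finger_gap: 0.2
```

```bash
python3 go.py 470 148 200
```

```text
t 1.2 pos [ 442.8 -293.7  242.2] yaw 4.72 tilt [ 0.001 -0.002 -1.   ] F [-1.1 -0.5  0.4] gap 0.2
tool d mm [  63.3 -437.8   43.2] share [ 0.1583 -1.0946  0.1079] rows 8.889948397495836
```

Request:
{"op": "drive_tool", "data": {
  "series": [
    [0,0.0175,-0.1215,0.006,0],
    [0,0.0175,-0.1215,0.006,0],
    [0,0.0175,-0.1215,0.006,0],
    [0,0.0175,-0.1215,0.006,0],
    [0,0.0175,-0.1215,0.006,0]
  ]
}}

```text
time: 1.7
position: [455.7, -52.7, 230.2]
eef_rot: [0.0, 0.999, 0.037, 0.0]
force: [1.2, 0.3, -0.8]
finger_gap: 0.3
```

Request:
{"op": "drive_tool", "data": {
  "series": [
    [0,0.0175,-0.1215,0.006,0],
    [0,0.0175,-0.1215,0.006,0],
    [0,0.0175,-0.1215,0.006,0],
    [0,0.0175,-0.1215,0.006,0],
    [0,0,0,0.05,0]
  ]
}}

```text
time: 2.2
position: [470.1, 148.4, 201.7]
eef_rot: [-0.002, 0.999, 0.041, 0.002]
force: [-0.1, -2.2, -0.5]
finger_gap: -0.1
```

```bash
python3 go.py 474 148 180
python3 - <<'E'
from h import *
from station import *
a=snapshot('top')['frame'];b=snapshot('side')['frame'];s=read_state();p=s['position'];tip=p+[0,0,-11]
print(p,proj('top',[tip,p]),proj('side',[tip,p]))
crop(a,145,180,80,75,5,'a1.png');crop(b,185,215,90,95,5,'b1.png')
x=cv2.imread('pics/a1.png');y=cv2.imread('pics/b1.png')
H=475;x=cv2.copyMakeBorder(x,0,H-x.shape[0],0,0,0)
cv2.imwrite('pics/ab1.png',cv2.resize(np.hstack([x,y]),None,fx=.94,fy=.94))
E
```

```text
t 2.2 pos [470.1 148.4 201.7] yaw 4.67 tilt [ 0.003 -0.003 -1.   ] F [-0.1 -2.2 -0.5] gap -0.1
tool d mm [ 3.8  0.7 21.7] share [0.0095 0.0019 0.0543] rows 0.441532994186068
[468.3506785  142.06480224 198.87163032] [[176.2469696  238.52489291]
 [175.63696233 238.32759395]] [[256.26869181 254.70835352]
 [256.26730606 252.09698829]]
```

View pics/ab1.png

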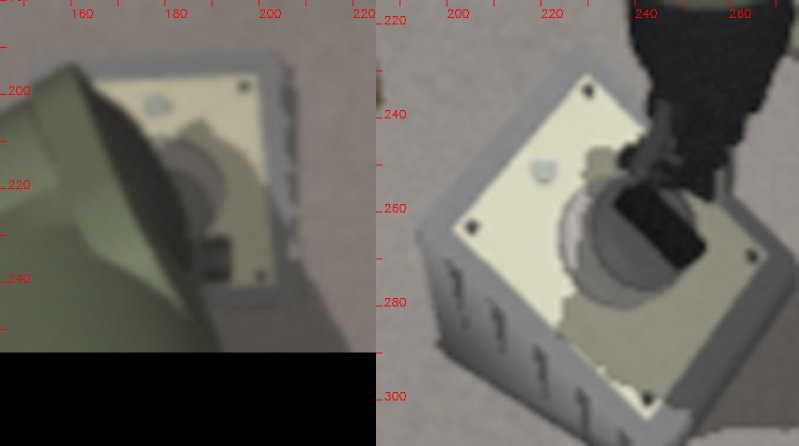

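```bash
python3 go.py 474 148 180
```

```text
t 2.3 pos [468.4 142.1 198.9] yaw 4.39 tilt [-0.003  0.001 -1.   ] F [-0.2 -1.6  0.5] gap 0.0
tool d mm [ 6.2 -5.5 18.8] share [ 0.0154 -0.0138  0.0471] rows 0.4114753147788511
```

Request:
{"op": "drive_tool", "data": {
  "series": [
    [0,0,0,0,0],
    [0,0,0,0,0],
    [0,0,0,0,0]
  ]
}}

```text
time: 2.6
position: [470.0, 140.7, 201.4]
eef_rot: [-0.0, 0.999, 0.036, 0.0]
force: [-0.0, -0.8, 0.6]
finger_gap: -0.1
```

```bash
python3 go.py 474 148 180
```

```text
t 2.6 pos [470.  140.7 201.4] yaw 4.16 tilt [ 0.001 -0.    -1.   ] F [-0.  -0.8  0.6] gap -0.1
tool d mm [ 4.5 -7.  21.4] share [ 0.0113 -0.0176  0.0535] rows 0.45968566204376704
```

Run:
```python
from h import *
from station import *
b=snapshot('side')['frame'];s=read_state();p=s['position']
print(p,proj('side',[p+[0,0,-11],p]))
b=np.clip((b.astype(float)/255)**.45*255,0,255).astype(np.uint8)
crop(b,225,220,50,50,12,'b2.png')
```

```text
[469.9382018  140.79084624 201.31951174] [[256.05986291 253.43416717]
 [256.05665865 250.81042102]]
```

View pics/b2.png

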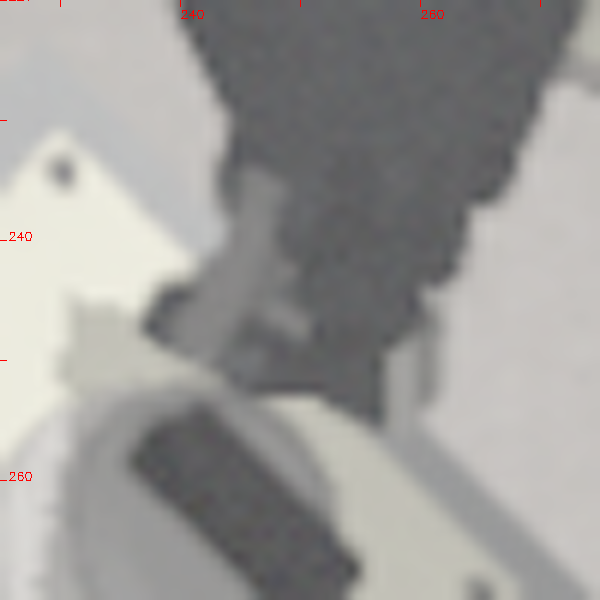

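```bash
python3 go.py 472.5 148.5 162
```

```text
t 2.65 pos [469.9 140.8 201.3] yaw 4.18 tilt [ 0.001 -0.    -1.   ] F [-0.2  0.  -0. ] gap 0.2
tool d mm [ 3.1 -7.5 39.3] share [ 0.0077 -0.0187  0.0983] rows 0.802998845575868
```

Request:
{"op": "drive_tool", "data": {
  "series": [
    [0,0.004,-0.009,0.04,0],
    [0,0.004,-0.009,0.04,0],
    [0,0,0,0.018,0],
    [0,0,0,0,0],
    [0,0,0,0,0]
  ]
}}

```text
time: 3.15
position: [472.4, 148.6, 162.0]
eef_rot: [-0.0, 0.999, 0.037, 0.0]
force: [-0.5, -0.4, 0.1]
finger_gap: 0.0
```

```bash
python3 go.py 478 148.5 153
```

```text
t 3.15 pos [472.4 148.6 162. ] yaw 4.23 tilt [ 0. -0. -1.] F [-0.5 -0.4  0.1] gap 0.0
tool d mm [5.5 0.5 9. ] share [0.0138 0.0014 0.0225] rows 0.21191064838538562
```

Request:
{"op": "drive_tool", "data": {
  "series": [
    [0,0.0029,0,0.0041,0],
    [0,0.0029,0,0.0041,0],
    [0,0.0029,0,0.0041,0],
    [0,0,0,0,0]
  ]
}}

```text
time: 3.55
position: [475.8, 149.1, 156.5]
eef_rot: [0.0, 0.999, 0.037, -0.0]
force: [0.6, 0.4, 0.2]
finger_gap: 0.2
```

Request:
{"op": "drive_tool", "data": {
  "series": [
    [0,0.0029,0,0.0041,0],
    [0,0.0029,0,0.0041,0],
    [0,0.0029,0,0.0041,0],
    [0,0,0,0,0]
  ]
}}

```text
time: 3.95
position: [479.2, 149.4, 151.4]
eef_rot: [0.0, 0.999, 0.037, -0.0]
force: [0.8, 0.0, 0.8]
finger_gap: -0.2
```

Request:
{"op": "drive_tool", "data": {
  "series": [
    [0,0.0029,0,0.0041,0],
    [0,0.0029,0,0.0041,0],
    [0,0,0,0,0]
  ]
}}

```text
time: 4.25
position: [481.4, 149.6, 148.3]
eef_rot: [0.0, 0.999, 0.037, -0.0]
force: [-2.7, -0.2, 5.6]
finger_gap: -0.0
```

Request:
{"op": "drive_tool", "data": {
  "series": [
    [0,0.0029,0,0.0041,0],
    [0,0.0029,0,0.0041,0],
    [0,0.0029,0,0.0041,0],
    [0,0.0029,0,0.0041,0],
    [0,0,0,0,0]
  ]
}}

```text
time: 4.75
position: [485.8, 150.0, 141.8]
eef_rot: [0.0, 0.999, 0.037, -0.0]
force: [-5.3, -0.2, 10.0]
finger_gap: -0.2
```

Request:
{"op": "drive_tool", "data": {
  "series": [
    [0,0.0015,0,0.0021,0],
    [0,0.0015,0,0.0021,0],
    [0,0,0,0,0]
  ]
}}

```text
time: 5.05
position: [487.0, 150.1, 140.2]
eef_rot: [0.0, 0.999, 0.037, -0.0]
force: [-6.1, -0.4, 8.8]
finger_gap: 0.2
```

Request:
{"op": "drive_tool", "data": {
  "series": [
    [0,0.0015,0,0.0021,0],
    [0,0.0015,0,0.0021,0],
    [0,0,0,0,0]
  ]
}}

```text
time: 5.35
position: [487.0, 150.2, 139.2]
eef_rot: [0.0, 0.999, 0.037, -0.001]
force: [-20.5, -1.5, 36.0]
finger_gap: -0.0
```

Request:
{"op": "drive_tool", "data": {
  "series": [
    [0,0.0015,0,0.0021,0],
    [0,0,0,0,0]
  ]
}}

```text
time: 5.55
position: [486.9, 150.3, 138.8]
eef_rot: [0.0, 0.999, 0.037, -0.002]
force: [-29.2, -3.1, 50.2]
finger_gap: -0.2
```

Request:
{"op": "drive_tool", "data": {
  "series": [
    [0,-0.007,0,-0.01,0],
    [0,-0.015,0,-0.05,0],
    [0,-0.015,0,-0.05,0],
    [0,0,0,0,0]
  ]
}}

```text
time: 5.95
position: [474.9, 149.4, 183.6]
eef_rot: [-0.0, 0.999, 0.037, 0.001]
force: [0.6, 0.6, -1.1]
finger_gap: 0.0
```

Request:
{"op": "drive_tool", "data": {
  "series": [
    [0,0,-0.12,-0.02,0],
    [0,0,-0.12,-0.02,0],
    [0,0,-0.12,-0.02,0],
    [0,0,0,0,0]
  ]
}}

```text
time: 6.35
position: [462.3, 299.5, 206.0]
eef_rot: [-0.002, 0.999, 0.041, 0.0]
force: [0.5, -1.2, -0.4]
finger_gap: 0.2
```

```bash
python3 go.py 440 -150 200;  python3 - <<'E'
from h import *
from station import *
a=snapshot('top')['frame'];b=snapshot('side')['frame']
cv2.imwrite('pics/topB.png',a[:,:,::-1]);cv2.imwrite('pics/sideB.png',b[:,:,::-1])
crop(a,145,180,80,75,5,'a1.png');crop(b,185,215,90,95,5,'b1.png')
x=cv2.imread('pics/a1.png');y=cv2.imread('pics/b1.png')
H=475;x=cv2.copyMakeBorder(x,0,H-x.shape[0],0,0,0)
cv2.imwrite('pics/ab2.png',cv2.resize(np.hstack([x,y]),None,fx=.94,fy=.94))
E
```

```text
t 6.35 pos [462.3 299.5 206. ] yaw 4.66 tilt [ 0.001 -0.004 -1.   ] F [ 0.5 -1.2 -0.4] gap 0.2
tool d mm [-58.7 446.3   4.2] share [-0.1468  1.1156  0.0106] rows 9.00242759226573
```

View pics/ab2.png

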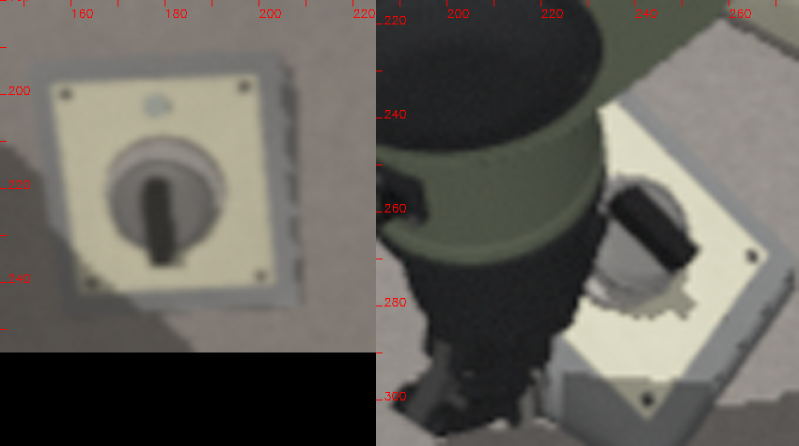

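Request:
{"op": "drive_tool", "data": {
  "series": [
    [0.8,0,0.122,0,0.0055],
    [0.8,0,0.122,0,0],
    [0.8,0,0.122,0,0],
    [0.8,0,0.122,0,0],
    [0.8,0,0.122,0,0]
  ]
}}

```text
time: 6.95
position: [474.5, 45.6, 205.3]
eef_rot: [0.0, 1.0, 0.019, -0.0]
force: [0.4, -0.2, 0.0]
finger_gap: 68.0
```

Request:
{"op": "drive_tool", "data": {
  "series": [
    [0.8,0,0.122,0,0],
    [0.8,0,0.122,0,0],
    [0.8,0,0.122,0,0],
    [0.8,0,0.122,0,0],
    [0.8,0,0,0,0]
  ]
}}

```text
time: 7.45
position: [481.1, -153.9, 205.1]
eef_rot: [0.001, 1.0, 0.015, -0.0]
force: [-0.3, 0.6, -0.0]
finger_gap: 68.2
```

Request:
{"op": "drive_tool", "data": {
  "series": [
    [0.8,0,0,0,0]
  ]
}}

```text
time: 7.55
position: [481.8, -148.2, 205.1]
eef_rot: [0.0, 1.0, 0.018, -0.0]
force: [0.1, 1.3, -0.3]
finger_gap: 68.5
```

```bash
python3 go.py 494 -197 87
```

```text
t 7.55 pos [ 481.8 -148.2  205.1] yaw 2.03 tilt [-0.001  0.    -1.   ] F [ 0.1  1.3 -0.3] gap 68.5
tool d mm [ 10.6  49.1 118.1] share [0.0264 0.1229 0.2952] rows 2.566536283734399
```

Request:
{"op": "drive_tool", "data": {
  "series": [
    [0.8,0.02,0.12,0,0],
    [0.8,0.006,0.003,0.09,0],
    [0.8,0,0,0.1,0],
    [0.8,0,0,0.085,0],
    [0.8,0,0,0,0]
  ]
}}

```text
time: 8.05
position: [492.8, -193.4, 92.1]
eef_rot: [-0.001, 1.0, 0.02, -0.003]
force: [-0.4, 0.2, 0.3]
finger_gap: 68.3
```

Request:
{"op": "drive_tool", "data": {
  "series": [
    [0.8,0,0,0,-0.0006],
    [0.8,0,0,0,0]
  ]
}}

```text
time: 8.25
position: [496.0, -194.8, 97.3]
eef_rot: [0.0, 1.0, 0.022, 0.001]
force: [0.1, 0.0, 0.7]
finger_gap: 68.2
```

```bash
python3 go.py 494 -197 87;  python3 - <<'E'
from h import *
from station import *
a=snapshot('top')['frame'];b=snapshot('side')['frame']
crop(a,245,160,100,100,4,'a1.png');crop(b,235,140,125,100,4,'b1.png')
x=cv2.imread('pics/a1.png');y=cv2.imread('pics/b1.png')
cv2.imwrite('pics/ab3.png',cv2.resize(np.hstack([x,y]),None,fx=.88,fy=.88))
E
```

```text
t 8.25 pos [ 496.  -194.8   97.3] yaw 2.52 tilt [ 0.002  0.001 -1.   ] F [0.1 0.  0.7] gap 68.2
tool d mm [-2.1  2.1 10.3] share [-0.0053  0.0052  0.0258] rows 0.214946214104298
```

View pics/ab3.png

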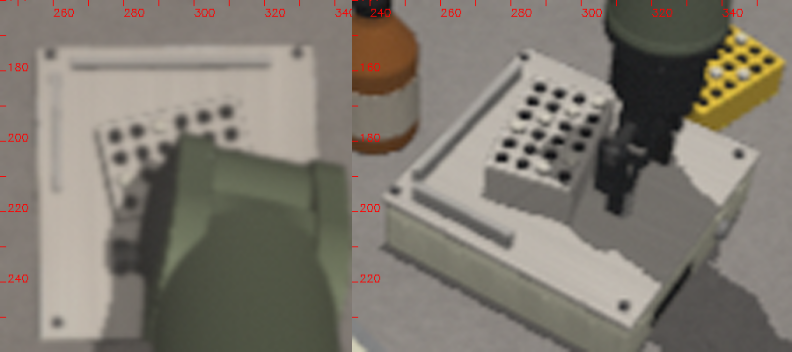

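Request:
{"op": "drive_tool", "data": {
  "series": [
    [0.8,0,0.004,0.022,0],
    [0.8,0,0,0,0],
    [0.8,0.02,0,0,0],
    [0.8,0.02,0,0,0],
    [0.8,0.02,0,0,0]
  ]
}}

```text
time: 8.85
position: [520.3, -195.3, 86.9]
eef_rot: [-0.0, 1.0, 0.022, 0.0]
force: [-0.9, 0.9, 0.6]
finger_gap: 68.4
```

Request:
{"op": "drive_tool", "data": {
  "series": [
    [0.8,0.02,0,0,0],
    [0.8,0.02,0,0,0],
    [0.8,0.02,0,0,0],
    [0.8,0.02,0,0,0],
    [0.8,0,0,0,0]
  ]
}}

```text
time: 9.35
position: [552.3, -193.6, 86.7]
eef_rot: [-0.0, 1.0, 0.022, 0.0]
force: [0.1, 0.3, -1.0]
finger_gap: 68.5
```

```bash
python3 go.py 570.3 -194 87;  python3 - <<'E'
from h import *
from station import *
a=snapshot('top')['frame'];b=snapshot('side')['frame']
crop(a,245,160,100,100,4,'a1.png');crop(b,235,140,125,100,4,'b1.png')
x=cv2.imread('pics/a1.png');y=cv2.imread('pics/b1.png')
cv2.imwrite('pics/ab4.png',cv2.resize(np.hstack([x,y]),None,fx=.88,fy=.88))
E
```

```text
t 9.35 pos [ 552.3 -193.6   86.7] yaw 2.53 tilt [ 0.001 -0.    -1.   ] F [ 0.1  0.3 -1. ] gap 68.5
tool d mm [18.   1.2 -0.3] share [ 0.045   0.0029 -0.0007] rows 0.36039658578124595
```

View pics/ab4.png

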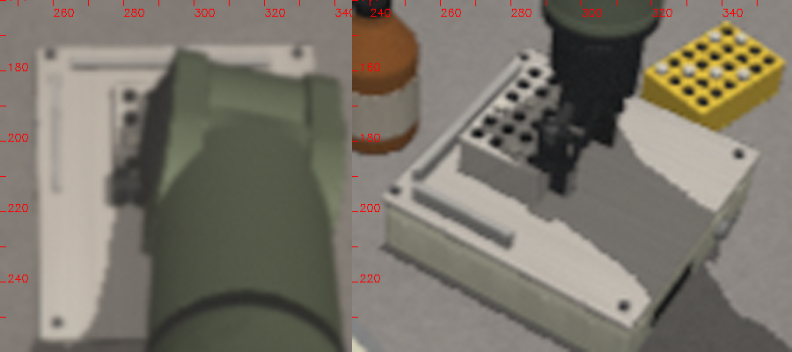

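Request:
{"op": "drive_tool", "data": {
  "series": [
    [0.8,0.01,0,0,0.0004],
    [0.8,0.01,0,0,0.0004],
    [0.8,0.01,0,0,0],
    [0.8,0,0,0,0]
  ]
}}

```text
time: 9.85
position: [563.8, -193.4, 86.8]
eef_rot: [-0.0, 1.0, 0.019, 0.0]
force: [-0.1, 0.6, -0.6]
finger_gap: 68.4
```

Request:
{"op": "drive_tool", "data": {
  "series": [
    [0.8,0.005,0,0,0],
    [0.8,0.005,0,0,0],
    [0.8,0,0,0,0]
  ]
}}

```text
time: 10.15
position: [567.2, -193.5, 86.8]
eef_rot: [0.0, 1.0, 0.019, -0.0]
force: [-2.7, -0.3, 0.8]
finger_gap: 67.9
```

Request:
{"op": "drive_tool", "data": {
  "series": [
    [0.8,0.005,0,0,0],
    [0.8,0,0,0,0]
  ]
}}

```text
time: 10.35
position: [569.2, -193.4, 86.8]
eef_rot: [0.0, 1.0, 0.019, 0.0]
force: [-2.5, -0.0, 0.9]
finger_gap: 68.2
```

Request:
{"op": "drive_tool", "data": {
  "series": [
    [0.8,0.004,0,0,0],
    [0.8,0,0,0,0]
  ]
}}

```text
time: 10.55
position: [570.8, -193.3, 86.8]
eef_rot: [0.0, 1.0, 0.019, 0.0]
force: [-3.8, -0.8, 1.8]
finger_gap: 68.4
```

Request:
{"op": "drive_tool", "data": {
  "series": [
    [0.8,0.004,0,0,0],
    [0.8,0,0,0,0]
  ]
}}

```text
time: 10.75
position: [571.4, -193.3, 86.8]
eef_rot: [-0.0, 1.0, 0.019, -0.001]
force: [-9.9, 0.5, 7.2]
finger_gap: 68.2
```

Request:
{"op": "drive_tool", "data": {
  "series": [
    [0.8,-0.05,0,0,0],
    [0.4,0,0,-0.12,0],
    [0,0,0.06,-0.1,0],
    [0,0,0.12,0,0],
    [0,0,0.12,0,0]
  ]
}}

```text
time: 11.25
position: [558.2, -315.1, 176.9]
eef_rot: [0.001, 1.0, 0.02, 0.002]
force: [-0.1, 1.1, -0.7]
finger_gap: 9.8
```

Request:
{"op": "drive_tool", "data": {
  "series": [
    [0,0,0.12,0,0],
    [0,0,0,0,0],
    [0,0,0,0,0]
  ]
}}

```text
time: 11.55
position: [558.7, -362.8, 174.5]
eef_rot: [-0.0, 1.0, 0.018, 0.0]
force: [0.2, 1.5, 0.1]
finger_gap: 0.3
```

```bash
python3 go.py 570.3 -194 87;  python3 - <<'E'
from h import *
from station import *
a=snapshot('top')['frame'];b=snapshot('side')['frame']
crop(a,245,160,100,100,4,'a1.png');crop(b,235,140,125,100,4,'b1.png')
x=cv2.imread('pics/a1.png');y=cv2.imread('pics/b1.png')
cv2.imwrite('pics/ab5.png',cv2.resize(np.hstack([x,y]),None,fx=.88,fy=.88))
E
```

```text
t 11.55 pos [ 558.7 -362.8  174.5] yaw 2.1 tilt [ 0. -0. -1.] F [0.2 1.5 0.1] gap 0.3
tool d mm [  17.8 -168.3   87.5] share [ 0.0444 -0.4206  0.2187] rows 3.809476052158574
```

View pics/ab5.png

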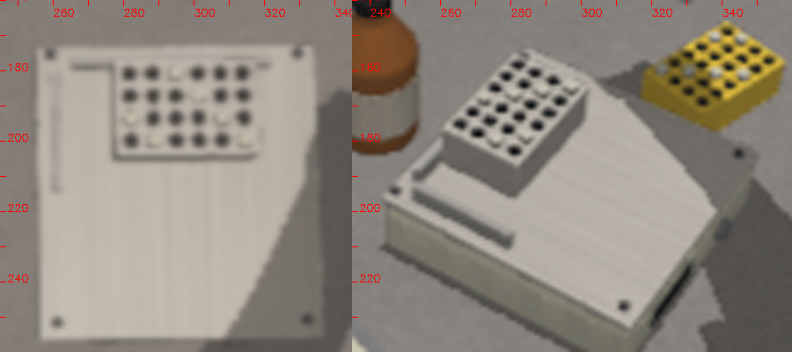

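```bash
python3 - <<'E'
from h import *
S=np.array([556.2,-192.2]);c,s=np.cos(.039),np.sin(.039)
def tos(p): d=p[:2]-S; return np.array([c*d[0]+s*d[1],-s*d[0]+c*d[1]])
for u,v,z in((274.7,190,120),(315.5,190,120),(290,203.5,120),(290,177,120)): print(tos(atz('top',u,v,z)).round(1))
# tool target: shaker x 65, y
for q in((65,-112),(65,-34.5)): print(S[0]+c*q[0]-s*q[1],S[1]+s*q[0]+c*q[1])
E
python3 go.py 625 -302 176
```

```text
[66.5 64.6]
[ 65.7 -54.8]
[26.6 20.8]
[104.7  19.1]
625.517466561458 -301.58047736914097
622.4957327069403 -224.13940864903316
t 11.65 pos [ 559.3 -360.7  174.8] yaw 2.27 tilt [ 0.001 -0.001 -1.   ] F [ 0.7  0.  -0.4] gap -0.0
tool d mm [ 68.  -56.1  -1.1] share [ 0.1699 -0.1402 -0.0029] rows 1.762226720524798
```

Request:
{"op": "drive_tool", "data": {
  "series": [
    [0,0.085,-0.07,0,0],
    [0,0.085,-0.07,0,0],
    [0,0,0,0.1,0],
    [0,0,0,0.07,0],
    [0,0,0,0,0]
  ]
}}

```text
time: 12.15
position: [623.3, -300.6, 103.3]
eef_rot: [-0.001, 1.0, 0.02, -0.002]
force: [-1.4, 0.8, -0.6]
finger_gap: 0.2
```

Request:
{"op": "drive_tool", "data": {
  "series": [
    [0,0,0,0,0],
    [0,0,0,0,0]
  ]
}}

```text
time: 12.35
position: [625.5, -303.4, 108.9]
eef_rot: [0.0, 1.0, 0.019, 0.001]
force: [0.7, 0.8, 0.1]
finger_gap: 0.5
```

```bash
python3 go.py 625.5 -301 96
```

```text
t 12.35 pos [ 625.5 -303.4  108.9] yaw 2.21 tilt [ 0.002  0.001 -1.   ] F [0.7 0.8 0.1] gap 0.5
tool d mm [ 0.  -2.4 12.9] share [ 0.0001 -0.0059  0.0323] rows 0.26272766875426085
```

Now lower and push +y (tool −y).

Request:
{"op": "drive_tool", "data": {
  "series": [
    [0,0,0,0.03,0],
    [0,0,-0.03,0,0],
    [0,0,-0.03,0,0],
    [0,0,-0.02,0,0],
    [0,0,0,0,0]
  ]
}}

```text
time: 12.85
position: [623.9, -269.1, 95.2]
eef_rot: [-0.0, 1.0, 0.02, 0.0]
force: [0.4, 1.2, -0.5]
finger_gap: 0.3
```

Request:
{"op": "drive_tool", "data": {
  "series": [
    [0,0,-0.02,0,0],
    [0,0,-0.02,0,0],
    [0,0,-0.02,0,0],
    [0,0,-0.015,0,0],
    [0,0,0,0,0]
  ]
}}

```text
time: 13.35
position: [622.3, -240.2, 94.9]
eef_rot: [-0.0, 1.0, 0.02, -0.0]
force: [-0.4, 0.5, -0.2]
finger_gap: 0.2
```

```bash
python3 go.py 622.5 -224.1 96
```

```text
t 13.35 pos [ 622.3 -240.2   94.9] yaw 2.26 tilt [-0. -0. -1.] F [-0.4  0.5 -0.2] gap 0.2
tool d mm [  0.8 -16.1  -1.1] share [ 0.0021 -0.0403 -0.0026] rows 0.3234028062308764
```

Request:
{"op": "drive_tool", "data": {
  "series": [
    [0,0,-0.01,0,0],
    [0,0,-0.01,0,0],
    [0,0,-0.01,0,0],
    [0,0,0,0,0]
  ]
}}

```text
time: 13.75
position: [621.7, -228.6, 94.8]
eef_rot: [-0.0, 1.0, 0.019, -0.0]
force: [-0.4, -0.4, 0.2]
finger_gap: 0.1
```

Request:
{"op": "drive_tool", "data": {
  "series": [
    [0,0,-0.005,0,0],
    [0,0,0,0,0]
  ]
}}

```text
time: 13.95
position: [621.7, -227.0, 94.7]
eef_rot: [-0.0, 1.0, 0.019, -0.0]
force: [-0.7, -1.1, 1.5]
finger_gap: 0.0
```

Request:
{"op": "drive_tool", "data": {
  "series": [
    [0,0,-0.005,0,0],
    [0,0,0,0,0]
  ]
}}

```text
time: 14.15
position: [621.6, -225.1, 94.8]
eef_rot: [-0.0, 1.0, 0.019, -0.0]
force: [-0.2, -2.2, 0.9]
finger_gap: 0.2
```

Request:
{"op": "drive_tool", "data": {
  "series": [
    [0,0,-0.005,0,0],
    [0,0,0,0,0]
  ]
}}

```text
time: 14.35
position: [621.5, -223.0, 94.8]
eef_rot: [-0.0, 1.0, 0.019, -0.0]
force: [-0.0, -1.8, 0.7]
finger_gap: -0.2
```

Request:
{"op": "drive_tool", "data": {
  "series": [
    [0,0,-0.005,0,0],
    [0,0,0,0,0]
  ]
}}

```text
time: 14.55
position: [621.4, -220.9, 94.8]
eef_rot: [-0.0, 1.0, 0.019, -0.0]
force: [-0.0, -3.0, 0.2]
finger_gap: -0.1
```

Request:
{"op": "drive_tool", "data": {
  "series": [
    [0,0,-0.005,0,0],
    [0,0,0,0,0]
  ]
}}

```text
time: 14.75
position: [621.4, -220.5, 95.0]
eef_rot: [0.001, 1.0, 0.019, 0.0]
force: [0.8, -9.3, -0.2]
finger_gap: 0.1
```

Request:
{"op": "drive_tool", "data": {
  "series": [
    [0,0,0.06,0,0],
    [0,0,0,-0.12,0],
    [0.5,-0.05,0,-0.11,0],
    [0.5,-0.12,0,0,0],
    [0.5,-0.1,-0.05,0,0]
  ]
}}

```text
time: 15.25
position: [511.9, -228.9, 187.7]
eef_rot: [0.001, 1.0, 0.018, 0.001]
force: [0.7, -0.5, -1.3]
finger_gap: 41.9
```

Request:
{"op": "drive_tool", "data": {
  "series": [
    [0.5,0,0,0,0],
    [0.5,0,0,0,0]
  ]
}}

```text
time: 15.45
position: [513.5, -226.9, 187.4]
eef_rot: [-0.0, 1.0, 0.019, 0.0]
force: [0.8, -1.1, -0.0]
finger_gap: 42.8
```

```bash
python3 go.py 534.7 -153 95
```

```text
t 15.45 pos [ 513.5 -226.9  187.4] yaw 2.23 tilt [ 0.001 -0.    -1.   ] F [ 0.8 -1.1 -0. ] gap 42.8
tool d mm [ 23.9 -73.   92.4] share [ 0.0598 -0.1825  0.2311] rows 2.403796359245442
```

Request:
{"op": "drive_tool", "data": {
  "series": [
    [0.5,0.02,-0.1,0,0],
    [0.5,0.02,-0.082,0,0],
    [0.5,0,0,0.08,0],
    [0.5,0,0,0.08,0],
    [0.5,0,0,0,0]
  ]
}}

```text
time: 15.95
position: [526.0, -153.1, 119.6]
eef_rot: [-0.001, 1.0, 0.02, -0.002]
force: [-0.7, -0.2, 0.9]
finger_gap: 42.7
```

Request:
{"op": "drive_tool", "data": {
  "series": [
    [0.5,0,0,0.05,0],
    [0.5,0,0,0,0],
    [0.5,0,0,0,0]
  ]
}}

```text
time: 16.25
position: [527.5, -154.2, 103.8]
eef_rot: [-0.0, 1.0, 0.019, 0.0]
force: [0.5, -0.2, 0.3]
finger_gap: 42.8
```

```bash
python3 go.py 569 -153 92
```

```text
t 16.25 pos [ 527.5 -154.2  103.8] yaw 2.19 tilt [ 0.  0. -1.] F [ 0.5 -0.2  0.3] gap 42.8
tool d mm [41.5  0.4 11.8] share [0.1038 0.0009 0.0296] rows 0.8638135720667425
```

Request:
{"op": "drive_tool", "data": {
  "series": [
    [0.5,0,0,0.03,0],
    [0.5,0.03,0,0,0],
    [0.5,0.03,0,0,0],
    [0.5,0.03,0,0,0],
    [0.5,0,0,0,0]
  ]
}}

```text
time: 16.75
position: [564.8, -152.3, 91.2]
eef_rot: [-0.0, 1.0, 0.02, 0.001]
force: [-0.2, 1.0, 0.5]
finger_gap: 43.0
```

Request:
{"op": "drive_tool", "data": {
  "series": [
    [0.5,0.008,0,0,0],
    [0.5,0,0,0,0]
  ]
}}

```text
time: 16.95
position: [566.1, -152.6, 90.9]
eef_rot: [-0.0, 1.0, 0.019, 0.0]
force: [-0.1, 0.3, 0.2]
finger_gap: 42.6
```

Request:
{"op": "drive_tool", "data": {
  "series": [
    [0.5,0.005,0,0,0],
    [0.5,0,0,0,0]
  ]
}}

```text
time: 17.15
position: [568.0, -152.5, 90.9]
eef_rot: [-0.0, 1.0, 0.019, 0.0]
force: [0.0, 1.2, 0.3]
finger_gap: 42.7
```

Request:
{"op": "drive_tool", "data": {
  "series": [
    [0.5,0.005,0,0,0],
    [0.5,0,0,0,0]
  ]
}}

```text
time: 17.35
position: [569.8, -152.5, 90.8]
eef_rot: [-0.0, 1.0, 0.019, -0.0]
force: [-2.3, -1.2, 1.7]
finger_gap: 42.8
```

Request:
{"op": "drive_tool", "data": {
  "series": [
    [0.5,0.004,0,0,0],
    [0.5,0,0,0,0]
  ]
}}

```text
time: 17.55
position: [569.8, -152.5, 90.6]
eef_rot: [-0.0, 1.0, 0.019, -0.002]
force: [-13.7, 0.1, 10.1]
finger_gap: 42.5
```

Request:
{"op": "drive_tool", "data": {
  "series": [
    [0.5,0.004,0,0,0],
    [0.5,0,0,0,0]
  ]
}}

```text
time: 17.75
position: [569.8, -152.5, 90.5]
eef_rot: [-0.0, 1.0, 0.019, -0.003]
force: [-24.9, 1.8, 19.1]
finger_gap: 43.0
```

Request:
{"op": "drive_tool", "data": {
  "series": [
    [0.5,-0.06,0,0,0],
    [0.5,-0.02,0,-0.1,0],
    [0,0,0,-0.12,0],
    [0,-0.1,-0.06,0,0],
    [0,-0.06,-0.1,0,0]
  ]
}}

```text
time: 18.25
position: [473.6, -93.5, 179.9]
eef_rot: [0.001, 1.0, 0.017, 0.001]
force: [0.9, 2.0, 0.5]
finger_gap: 0.8
```

Request:
{"op": "drive_tool", "data": {
  "series": [
    [0,0,-0.12,0,0],
    [0,0,-0.12,0,0],
    [0,0,-0.12,0,0],
    [0,0,0,0,0],
    [0,0,0,0,0]
  ]
}}

```text
time: 18.75
position: [469.3, 52.9, 178.9]
eef_rot: [-0.0, 1.0, 0.02, 0.0]
force: [0.2, -0.4, -1.0]
finger_gap: -0.2
```

```bash
python3 go.py 500 200 180;  python3 - <<'E'
from h import *
from station import *
a=snapshot('top')['frame'];b=snapshot('side')['frame']
cv2.imwrite('pics/topC.png',a[:,:,::-1]);cv2.imwrite('pics/sideC.png',b[:,:,::-1])
crop(a,245,160,100,100,4,'a1.png');crop(b,235,140,125,100,4,'b1.png')
x=cv2.imread('pics/a1.png');y=cv2.imread('pics/b1.png')
cv2.imwrite('pics/ab6.png',cv2.resize(np.hstack([x,y]),None,fx=.88,fy=.88))
E
```

```text
t 18.75 pos [469.3  52.9 178.9] yaw 2.34 tilt [ 0. -0. -1.] F [ 0.2 -0.4 -1. ] gap -0.2
tool d mm [  36.7 -145.7   -1. ] share [ 0.0918 -0.3642 -0.0026] rows 3.005028436259056
```

View pics/ab6.png

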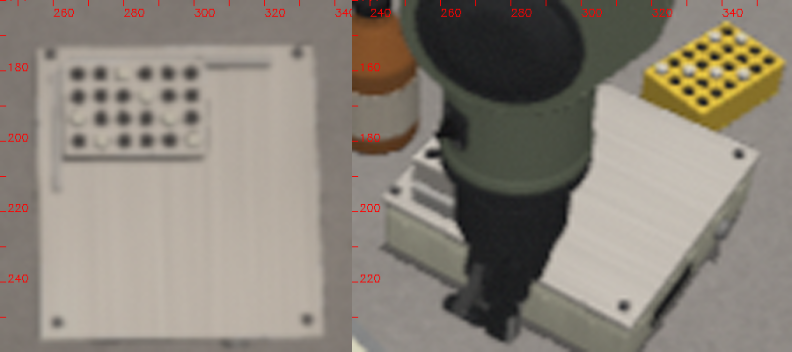

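Request:
{"op": "drive_tool", "data": {
  "series": [
    [0,0.03,-0.09,0,-0.0055],
    [0,0.03,-0.09,0,0],
    [0,0.03,-0.09,0,0],
    [0,0.03,-0.08,0,0],
    [0,0,0,0,0]
  ]
}}

```text
time: 19.35
position: [509.0, 197.9, 178.7]
eef_rot: [-0.001, 0.999, 0.038, 0.0]
force: [0.4, 0.3, -0.5]
finger_gap: 0.1
```

Request:
{"op": "drive_tool", "data": {
  "series": [
    [0,0,0,0,0],
    [0,0,0,0,0]
  ]
}}

```text
time: 19.55
position: [508.3, 192.8, 178.7]
eef_rot: [0.0, 0.999, 0.035, -0.0]
force: [-0.3, -0.2, 1.1]
finger_gap: 0.0
```

```bash
python3 go.py 518 195 146;  python3 - <<'E'
from h import *
from station import *
a=snapshot('top')['frame'];b=snapshot('side')['frame']
crop(a,145,180,80,75,5,'a1.png');crop(b,235,140,125,100,4,'b1.png')
x=cv2.imread('pics/a1.png');y=cv2.imread('pics/b1.png')
x=cv2.copyMakeBorder(x,0,25,0,0,0)
cv2.imwrite('pics/ab7.png',cv2.resize(np.hstack([x,y]),None,fx=.88,fy=.88))
E
```

```text
t 19.55 pos [508.3 192.8 178.7] yaw 4.05 tilt [-0.     0.001 -1.   ] F [-0.3 -0.2  1.1] gap 0.0
tool d mm [ 9.8 -1.5 32.7] share [ 0.0245 -0.0038  0.0818] rows 0.6834924309635411
```

View pics/ab7.png

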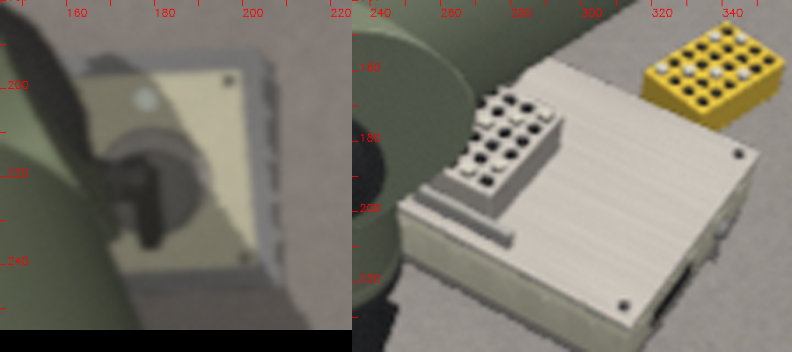

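Request:
{"op": "drive_tool", "data": {
  "series": [
    [0,0.0245,0,0.03,0],
    [0,0,0,0.04,0],
    [0,0,0,0.012,0],
    [0,0,0,0,0],
    [0,0,0,0,0]
  ]
}}

```text
time: 20.15
position: [518.1, 195.3, 146.2]
eef_rot: [-0.0, 0.999, 0.036, 0.0]
force: [0.0, -0.1, 0.4]
finger_gap: -0.0
```

Request:
{"op": "drive_tool", "data": {
  "series": [
    [0,0,0.02,0,0],
    [0,0,0.01,0,0],
    [0,0,0,0,0]
  ]
}}

```text
time: 20.45
position: [519.1, 182.4, 146.4]
eef_rot: [0.0, 0.999, 0.036, 0.0]
force: [-0.1, 0.8, 0.9]
finger_gap: -0.2
```

Request:
{"op": "drive_tool", "data": {
  "series": [
    [0,0,0.01,0,0],
    [0,0,0.01,0,0],
    [0,0,0,0,0]
  ]
}}

```text
time: 20.75
position: [519.5, 174.7, 146.1]
eef_rot: [0.0, 0.999, 0.036, 0.0]
force: [-0.4, 0.6, 0.2]
finger_gap: -0.3
```

Request:
{"op": "drive_tool", "data": {
  "series": [
    [0,0,0.006,0,0],
    [0,0,0.006,0,0],
    [0,0,0,0,0]
  ]
}}

```text
time: 21.05
position: [519.9, 170.7, 146.1]
eef_rot: [-0.0, 0.999, 0.036, 0.0]
force: [1.0, 1.2, 1.5]
finger_gap: -0.1
```

Request:
{"op": "drive_tool", "data": {
  "series": [
    [0,0,0.006,0,0],
    [0,0,0.006,0,0],
    [0,0,0,0,0]
  ]
}}

```text
time: 21.35
position: [520.5, 165.9, 146.3]
eef_rot: [-0.0, 0.999, 0.036, 0.0]
force: [1.6, 4.4, 2.6]
finger_gap: 0.1
```

Request:
{"op": "drive_tool", "data": {
  "series": [
    [0,0,0.005,0,0],
    [0,0,0.005,0,0],
    [0,0,0,0,0]
  ]
}}

```text
time: 21.65
position: [520.7, 162.0, 146.3]
eef_rot: [-0.0, 0.999, 0.036, 0.0]
force: [2.4, 4.7, 3.8]
finger_gap: 0.1
```

Request:
{"op": "drive_tool", "data": {
  "series": [
    [0,-0.003,0.005,0,0],
    [0,0,0.004,0,0],
    [0,0,0,0,0]
  ]
}}

```text
time: 21.95
position: [519.9, 158.4, 146.4]
eef_rot: [-0.0, 0.999, 0.037, 0.001]
force: [0.6, 3.3, 7.6]
finger_gap: -0.2
```

```bash
python3 - <<'E'
from h import *
from station import *
a=snapshot('top')['frame'];b=snapshot('side')['frame']
crop(a,145,180,80,75,5,'a1.png');crop(b,185,215,90,95,5,'b1.png')
x=cv2.imread('pics/a1.png');y=cv2.imread('pics/b1.png')
H=475;x=cv2.copyMakeBorder(x,0,H-x.shape[0],0,0,0)
cv2.imwrite('pics/ab8.png',cv2.resize(np.hstack([x,y]),None,fx=.94,fy=.94))
E
```

```text
(no output)
```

View pics/ab8.png

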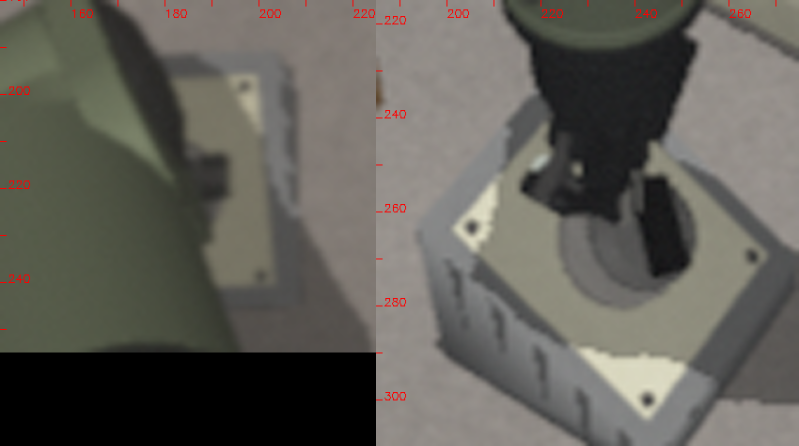

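Request:
{"op": "drive_tool", "data": {
  "series": [
    [0,0,0.005,-0.005,0],
    [0,0,0,-0.006,0],
    [0,0,0,0,0]
  ]
}}

```text
time: 22.35
position: [519.5, 156.0, 150.5]
eef_rot: [0.0, 0.999, 0.036, -0.0]
force: [0.3, 2.0, 1.0]
finger_gap: -0.5
```

Request:
{"op": "drive_tool", "data": {
  "series": [
    [0,0,0,-0.01,0],
    [0,0,0,-0.01,0],
    [0,0,0,-0.08,0],
    [0,0,0,-0.1,0],
    [0,0,0,0,0]
  ]
}}

```text
time: 22.85
position: [521.3, 156.5, 235.1]
eef_rot: [-0.001, 0.999, 0.036, 0.003]
force: [0.3, -0.3, -0.6]
finger_gap: -0.3
```

Request:
{"op": "drive_tool", "data": {
  "series": [
    [0,0,-0.12,0,0],
    [0,0,-0.12,0,0],
    [0,0,-0.12,0,0],
    [0,0,0,0,0],
    [0,0,0,0,0]
  ]
}}

```text
time: 23.35
position: [508.6, 300.4, 230.1]
eef_rot: [0.0, 0.999, 0.037, -0.0]
force: [0.1, -1.5, 0.3]
finger_gap: 0.1
```

```bash
python3 - <<'E'
from h import *
from station import *
a=snapshot('top')['frame'];b=snapshot('side')['frame']; print(read_state()['time'],read_state()['position'])
cv2.imwrite('pics/topD.png',a[:,:,::-1]);cv2.imwrite('pics/sideD.png',b[:,:,::-1])
crop(a,145,180,80,75,5,'a1.png');crop(b,185,215,90,95,5,'b1.png')
x=cv2.imread('pics/a1.png');y=cv2.imread('pics/b1.png')
H=475;x=cv2.copyMakeBorder(x,0,H-x.shape[0],0,0,0)
cv2.imwrite('pics/ab9.png',cv2.resize(np.hstack([x,y]),None,fx=.94,fy=.94))
E
```

```text
23.45 [509.33661654 298.55627594 230.34511647]
```

View pics/ab9.png

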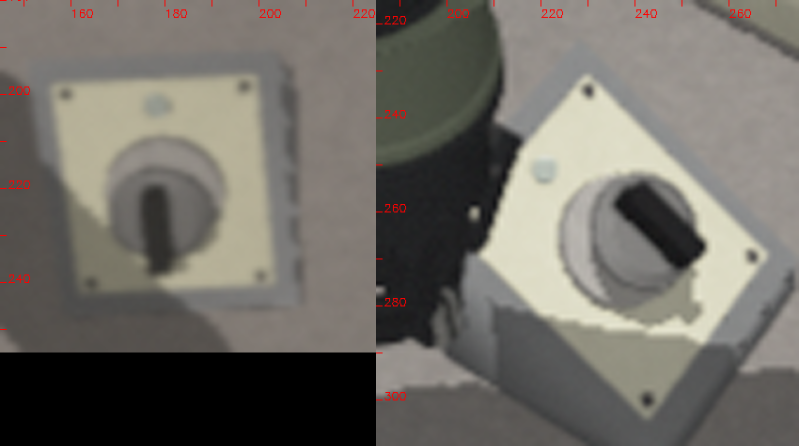

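Request:
{"op": "drive_tool", "data": {
  "series": [
    [0,-0.08,-0.08,-0.05,0],
    [0,-0.08,-0.08,-0.05,0],
    [0,0,0,0,0],
    [0,0,0,0,0],
    [0,0,0,0,0]
  ]
}}

```text
time: 23.95
position: [441.6, 357.4, 270.2]
eef_rot: [0.0, 0.999, 0.035, 0.0]
force: [0.3, 0.0, 0.7]
finger_gap: 0.1
```

```bash
python3 - <<'E'
from h import *
from station import *
a=snapshot('top')['frame'];b=snapshot('side')['frame']; print(read_state()['time'],read_state()['position'])
a0=cv2.imread('pics/top0.png')[:,:,::-1]
crop(a,145,115,200,150,4,'aE.png')
# bystander diff
for n,(x,y,w,h) in {'carton':(150,118,52,42),'jar':(228,122,34,38),'bottle':(278,118,38,42),'button':(160,205,40,40)}.items():
    A=a0[y:y+h,x:x+w].astype(np.float32).mean(2);B=a[y:y+h,x:x+w].astype(np.float32).mean(2)
    print(n,cv2.phaseCorrelate(np.ascontiguousarray(A),np.ascontiguousarray(B)),np.abs(A-B).mean())
crop(b,190,130,180,135,4,'bE.png')
E
```

```text
24.05 [441.49312864 357.53252296 269.9709654 ]
carton ((-0.0022643324894922046, 0.5203845127485209), 0.9971524878293889) 3.2400792
jar ((-0.0009766252914253926, -0.025929895889206023), 0.9614253373609649) 3.2912793
bottle ((-0.010079573427560717, 0.5201039763422557), 0.9717772775226169) 2.689432
button ((-0.06330826360657227, -0.03731135868883584), 0.9806321129202843) 3.611667
```

View pics/aE.png

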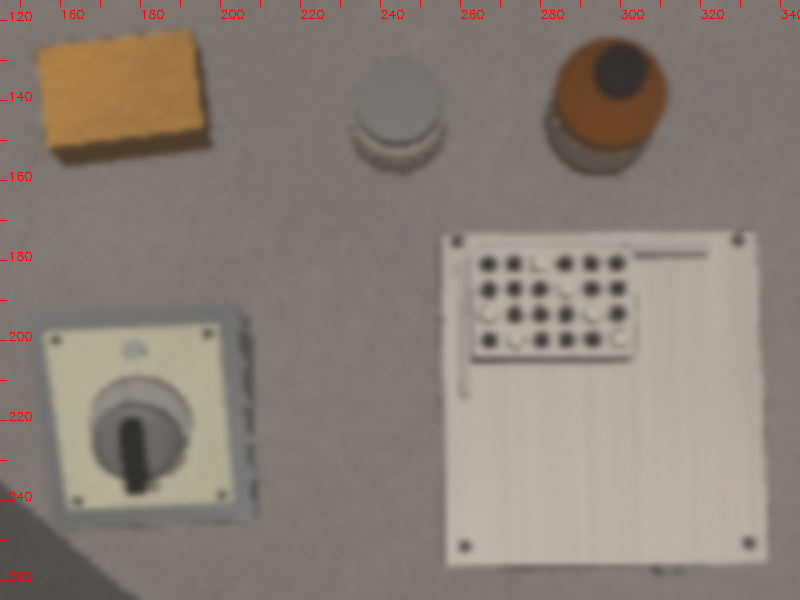

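View pics/bE.png

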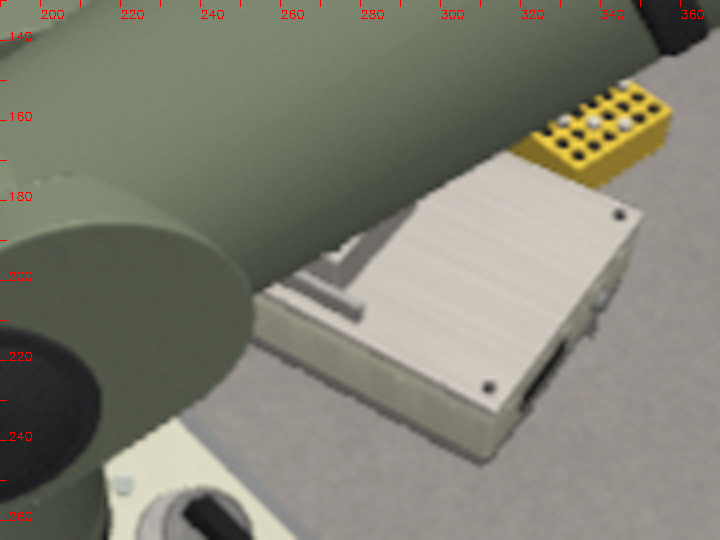

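Request:
{"op": "drive_tool", "data": {
  "series": [
    [0,0,0.12,0,0],
    [0,0,0.12,0,0],
    [0,0,0.12,0,0],
    [0,0,0.12,0,0],
    [0,0,0.12,0,0]
  ]
}}

```text
time: 24.55
position: [458.1, 116.7, 270.2]
eef_rot: [0.0, 0.999, 0.036, -0.0]
force: [1.2, -0.2, -0.2]
finger_gap: 0.2
```

Request:
{"op": "drive_tool", "data": {
  "series": [
    [0,0,0.12,0,0],
    [0,0,0.12,0,0],
    [0,0,0.12,0,0],
    [0,0,0.12,0,0],
    [0,0,0.12,0,0]
  ]
}}

```text
time: 25.05
position: [475.1, -122.7, 270.3]
eef_rot: [0.0, 0.999, 0.036, -0.0]
force: [1.5, 0.3, 0.1]
finger_gap: -0.2
```

Request:
{"op": "drive_tool", "data": {
  "series": [
    [0,0,0.12,0,0],
    [0,0,0.12,0,0],
    [0,0,0.12,0,0],
    [0,0,0.12,0,0],
    [0,0,0,0,0]
  ]
}}

```text
time: 25.55
position: [487.5, -318.4, 269.6]
eef_rot: [0.001, 0.999, 0.032, -0.001]
force: [-0.8, 1.9, -0.6]
finger_gap: 0.1
```

```bash
python3 - <<'E'
from fit import *
from station import *
a=snapshot('top')['frame'];b=snapshot('side')['frame']; print(read_state()['time'],read_state()['position'])
crop(a,252,165,60,50,12,'aF.png'); crop(b,235,145,75,75,8,'bF.png')
# predicted home corners
P=place([556.2,-192.2,.039],[[105,100,120],[105,-20,120],[25,-20,120],[25,100,120],[100,100,93],[0,100,93],[0,108,93]])
print(proj('top',P).round(1));print(proj('side',P).round(1))
E
```

```text
25.65 [ 488.6111045  -312.90514909  269.61884994]
[[262.4 177.1]
 [303.3 176.8]
 [304.  203.9]
 [262.7 204.2]
 [262.1 180.3]
 [262.5 213.8]
 [259.8 213.8]]
[[252.4 184.4]
 [274.1 162.2]
 [295.7 172.2]
 [274.6 195.6]
 [253.8 191.2]
 [281.4 205.3]
 [279.9 207. ]]
```

View pics/aF.png

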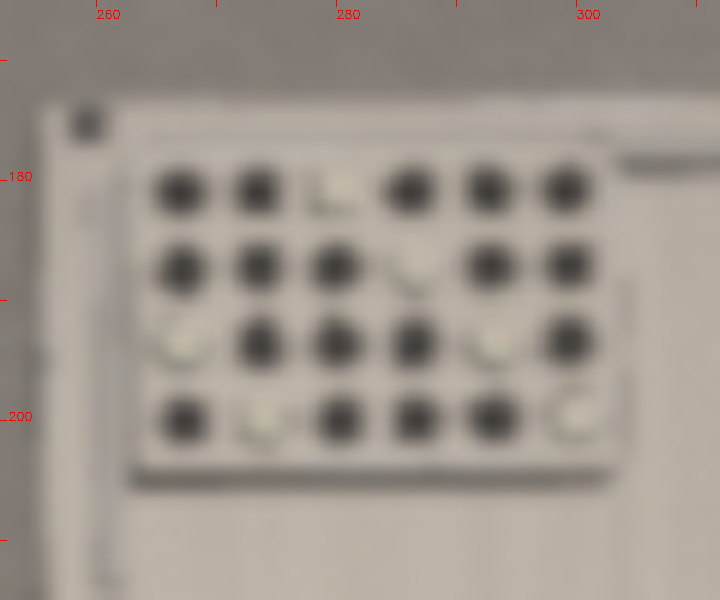

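View pics/bF.png

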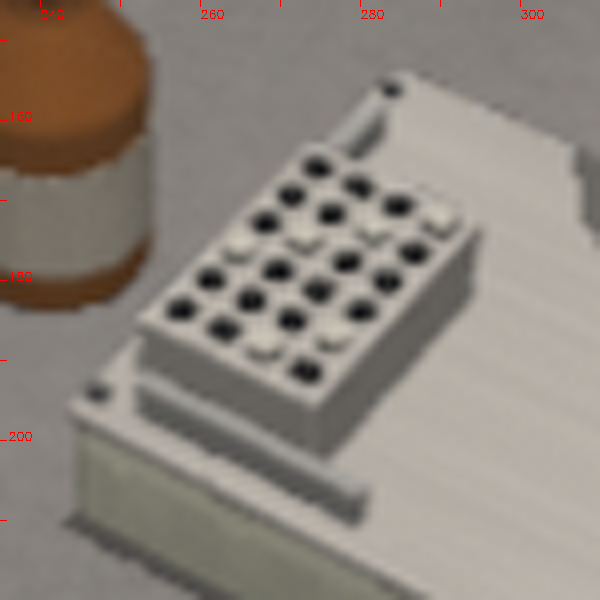

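```bash
python3 - <<'E'
from station import *
s=read_state();print(s['time'],s['force'],s['joint_velocities'].round(3))
print(hand_in())
E
```

```text
25.65 [-0.43540724  0.88591287 -0.09531774] [-0.036 -0.022 -0.023  0.021 -0.002 -0.003 -0.011]
the job is handed in; nothing more can be done
None
```

The stop button was pressed until it latched, the rack was pushed home against both stop bars, and the button was then twisted free and sprang back up. I handed in at 25.65 s with the arm clear of everything.

1. **Press:** I pushed the mushroom along its axis to the hard end, at about 58 N on the fingertips. After I let go, the picture showed it held down.
2. **Rack:** I pushed and squared the rack with two open fingers against the far bar, at about 10 N. I then pushed it against the side bar, at about 9 N, and re-seated it against the far bar, at about 25 N.
3. **Twist:** I pushed the grip bar's upper end clockwise until the catch let go, then withdrew upward.

**Last checks**
- **Button:** its shift in the top picture from the starting one is under 0.1 pixel, so it is fully up and untwisted.
- **Rack:** it looks square and flat, and its corners lie within about 1 pixel (3 mm) of the computed home position. Its contact with the side bar rests on the push force and these pictures. I did not re-check it by touch after the last push against the far bar.
- **Bottle, carton and jar:** the enlarged top pictures look the same before and after. The image comparison gave no shift for the jar but about 0.5 pixel for the bottle and carton. I take that as an artefact of the method, as nothing came near them.
- **Camera disagreement:** the side camera's calibration disagreed with the top one by about 2 pixels at the stop station. I relied mostly on the top camera and the measured contact forces there.

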